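# Set the beer chiller's dial and confirm

## Robot

A 7-joint arm with a two-finger parallel gripper is mounted at the origin on the work surface. World frame = base frame: x ahead of the robot, y to its left, z up, the work surface at z = 0. Lengths are in m, angles in degrees, forces in N, time in s.
With the tool pointing down it reaches from about 0.425 to 0.875 m from the base axis. Payload 4.7 kg.
Tool frame: the origin (TCP) lies at the very end of the fingers, on their centre line; the grasp point (between the pads) lies 19 mm behind it (grip_point_offset is the distance from the TCP to the grasp point, in m); y points along the fingers, x is the direction in which the jaws open and shut, and the axes are right-handed (so a half turn about y gives the same grasp; the last joint's range is limited). The gripper opens to 87 mm and grips with 3 to 60 N. Pads are 19 mm wide; open, the fingers measure 117 mm over their backs; the gripper's body (75 mm by 190 mm) begins 51 mm behind the grasp point.
Start: joints at [-71.499, 18.392, -4.016, 83.108, 1.295, 78.541, -3.26], TCP at [0.198, 0.619, 0.223] pointing down, gripper open.
Joint ranges: [-163.93, 163.93], [-17.29, 119.83], [-79.2, 71.16], [3.27, 140.29], [-89.18, 269.18], [5.43, 117.66], [-154.24, 154.24]. Speed limits (degrees/s): [147.25, 147.25, 180, 180, 180, 180, 180].

## Interface

Orientations are given as [roll, pitch, yaw] about the fixed x, y, z axes, in that order (R = Rz(yaw) Ry(pitch) Rx(roll)).
In Python, from cell import * gives the robot as it stands.
- The arm moves only by the shell command python3 -m crank 'ROWS' [OPENING] [FORCE]. ROWS is JSON, a list of rows, each a list of 6 numbers: the shift along the tool's x, y, z as a fraction of full scale, then the turn, a rotation vector about the tool's x, y, z as a fraction of full scale. A call has 1 to 8 rows; each row is the pose to reach, as a shift and turn from the pose measured when the call began, along the tool's axes at that moment, turning the shorter way round; what a row does not reach only later rows make up. Full scale, the value 1, is 80 cm for a shift and 180 degrees for a turn. A row lasts 1/8 s, in which the tool goes at most 62.5 mm and 10.7 degrees, less where a joint would pass 70% of its speed; a pose out of reach is approached as far as the arm can. A call with a number of a shift or a turn outside -1 to 1 is refused whole. A call with a gripper value outside its range is refused whole. OPENING is the opening, from -1 (shut) to 1 (fully open), so that 0 is half open, set as the call begins (- or left out, the last holds). The fingers move at their own pace and stop on an object; FORCE is the grip in N (left out, the last holds). Time passes only in rows, so rows that repeat a pose let the fingers close. It gives the time, the measured TCP pose, the force and the opening at its end, in the units of the state.
- get_obs(): the state, without advancing time (a new reading comes with each control period).
- read_camera(name): name is "side" or "top"; returns a dict with "pixels" (420x560x3 uint8, red, green, blue), "fx", "fy", "cx", "cy" (pixels), "rvec" (rotation vector, rad) and "tvec" (3), from world to camera coordinates, as OpenCV has them. Camera axes: x right, y down, z forward; pixel columns grow to the right and rows downward; lengths in m; the calibration is good to about 2 mm. A picture is of the moment at which its call begins. There is no depth.
- finish_job(): hands the job in, once; it reports no verdict.
The state is a dict: "time_s": time; "q": joint angles; "qd": joint speeds; "joint_efforts": joint torques, N m; "ee_pos": TCP position; "orientation": TCP orientation; "wrist_force": force on the tool from outside, world axes, zero at the start; "moment": the same for the moment, N m; "width": finger opening in m.
Only numpy, scipy, OpenCV 4.12 (cv2) and the standard library are available. Lean on these libraries where they do the work, as an engineer would, in place of code of your own. Each camera call takes 0.05 s, during which the arm holds its last target. There are 200 camera calls.

## Task

The beer chiller's control unit is set short of where it should be: with a fingertip, turn its knurled dial clockwise (seen from above) click by click until its pointer clicks into the notch at the long mark, without going past it, and let go. Only then press the larger round button fully down to confirm and let it come up again. Nothing needs to be gripped: leave the smaller button and everything standing about alone.

Things in the scene. Friction and masses are not known exactly. Their poses are not given: they have to be found in the camera images.
- unit: Chiller control unit: a fixed black box flat on the counter, 170 (x) by 300 (y) by 55 mm high; origin at the centre of its underside, z up, front to -x. On its top: the dial at x 0, y -70 mm; the larger button at x -35, y 55; the smaller button at x 45, y 55; a jigger near x 42, y 122. Six white marks lie round the dial 30 degrees apart, the first at its +y side, the others following clockwise.
- long_mark (a point): Middle of the long white mark (22 by 6 mm; the other five are 7 by 2.5 mm) on the unit's top, 62 mm from the dial's axis towards the unit's +x: the fourth mark.
- dial_top (a point): Centre of the dial's top face, 83 mm above the counter when not pressed. The dial is a flat knurled aluminium disc, 98 mm across, 16 mm thick, axis vertical, too wide to pinch. It is sprung: it goes down against about 4 N plus 0.5 N per mm, 8 mm at most, and pops up when released. It turns pressed or not: a fingertip pressed on the face near the rim and swept round the axis carries it along.
- pointer_tip (a point): Outer end of the black pointer bar that lies on the dial's face (38 by 6 mm), 46 mm from the axis; it turns with the dial.
- dial (a joint): Angle of the dial, rad, growing clockwise seen from above; 0: pointer at the first mark (unit's +y). Detents every 0.524 (30 degrees), one at each mark; the long mark is 1.571. It starts at rest in the detent one or two clicks before it. Leaving a detent takes about 0.045 N m; beyond half way it snaps into the next one by itself once released. Stops at -0.15 and 2.76.
- set_button_top (a point): Centre of the top of the larger button (36 mm across, grey, in a dark steel housing), about 77 mm above the counter.
- set_button (a joint): Travel of the larger button, m: 0 up, 0.006 fully down (5 N there); springs back.
- small_button_top (a point): Centre of the top of the smaller button (16 mm across), about 76 mm above the counter, 80 mm from the larger one; not to be pressed.
- small_button (a joint): Travel of the smaller button, m: 0 up, 0.005 fully down.
- jigger: Small steel measuring cup, 38 mm wide, 44 mm high, standing on the unit's top; origin under its centre. Bystander.
- glass: Beer glass, 80 mm wide, 130 mm high, standing beside the unit's +y end; origin under its centre. Bystander.
- coasters: Stack of round cork coasters, 94 mm wide, 28 mm high, beside the unit's -y end; origin under its centre. Bystander.
- shaker: Salt shaker, 42 mm wide, 80 mm high, behind the unit; origin under its centre. Bystander.
- spoon: Steel spoon, 160 mm long, lying behind the unit. Bystander.
- mug: White mug, 82 mm wide, 95 mm high, in front of the beer tap on the left; origin under its centre. Bystander.
- bottle: Brown bottle, 62 mm wide, 220 mm high, beside the beer tap's drip tray on the left; origin under its centre. Bystander.

How it is judged (in metres and radians):
On the way, in this order (a step that is already met when the one before it is completed fails the run):
1. the dial rests, let go of, in the notch at the long mark (value of joint dial between 1.47 and 1.67 rad and contact force between the fingers and dial below 0.3 N), for 0.2 s.
2. the larger button is pressed fully down (value of joint set_button above 0.0045 m), for 0.05 s.
At the end, for the whole second after the job is handed in: The dial rests in the detent at the long mark (1.571 rad within 0.1), both buttons are up, and no bystander stands more than 30 mm from where it was (value of joint dial between 1.47 and 1.67 rad and velocity of joint dial between -0.1 and 0.1 rad/s and value of joint each of set_button, small_button below 0.0015 m and distance of each of jigger, glass, coasters, shaker, spoon, mug, bottle from where it was at the start of the episode below 0.03 m); the robot touches nothing.
It fails at once if the dial is turned well past the long mark (0.35 rad) (value of joint dial above 1.92 rad).
It fails at once if the dial is turned the wrong way from its start (value of joint dial below 0.66 rad and distance of pointer_tip from where it was at the start of the episode above 0.018 m).
It fails at once if the larger button is pressed before the dial stands at the long mark (value of joint set_button above 0.003 m and not (value of joint dial between 1.47 and 1.67 rad)).
It fails at once if the smaller button is pressed (value of joint small_button above 0.002 m).
It fails at once if a bystander is lifted, tipped over or pushed 30 mm away (distance of any of jigger, glass, coasters, shaker, spoon, mug, bottle from where it was at the start of the episode above 0.03 m or angle between any of jigger, glass, coasters, shaker, mug, bottle's own z axis and vertical above 0.5 rad).
It also fails if it takes over 58 s, if anything falls off the work surface, if the arm or the gripper's body presses on something with over 40 N, if the wrist force passes 120 N, or if a joint passes its speed limit or range.

## Working session

There is one attempt and no reset: what is moved stays moved. The work goes in short steps, Python scripts to look and compute and a shell command to move; the robot and the scene stay as the last step left them, time stands still between calls to the robot, and variables do not carry over. Pictures are saved under pics/ and viewed, about 8 in all and at most 12, crops included, and the job is handed in when it is done.

```bash
mkdir -p pics; python3 - <<'E'
from cell import *
import cv2
for n in("top","side"):
    c=read_camera(n); cv2.imwrite(f"pics/{n}0.png",cv2.cvtColor(c["pixels"],cv2.COLOR_RGB2BGR))
    print(n,[c[k] for k in("fx","fy","cx","cy","rvec","tvec")])
print(get_obs())
E
```

```text
top [397.29593667475365, 397.29593667475365, 271.46557256966287, 210.74164213908824, array([ 2.13022093, -2.1075444 ,  0.17456307]), array([0.10697573, 0.56639706, 0.83410601])]
side [398.9455814460663, 398.9455814460663, 287.1240889190003, 212.2602249030031, array([ 2.12533695, -0.31982551,  0.19806516]), array([-0.47852035,  0.22954131,  0.91730285])]
{'time_s': 0.1, 'q': array([-71.50073166,  18.4354103 ,  -4.01469391,  83.16849242,
         1.2967388 ,  78.54149139,  -3.26062521]), 'qd': array([ 0.05444349, -0.14883982, -0.04778051, -0.20897329,  0.10467139,
       -0.05394757,  0.07517955]), 'joint_efforts': array([-6.02929667e-04, -4.92570233e+01, -4.05895757e-01, -3.13398099e+01,
       -6.42083609e-02,  3.94163327e-02,  6.63381320e-05]), 'ee_pos': array([0.19744212, 0.61875841, 0.22155893]), 'orientation': array([-90.00748623,   0.10006692,  72.30925945]), 'wrist_force': array([-0.27806919,  0.210889  ,  0.7622343 ]), 'moment': array([ 0.01589985, -0.02540546,  0.00158913]), 'width': 0.08685733503664038}
```

View pics/top0.png

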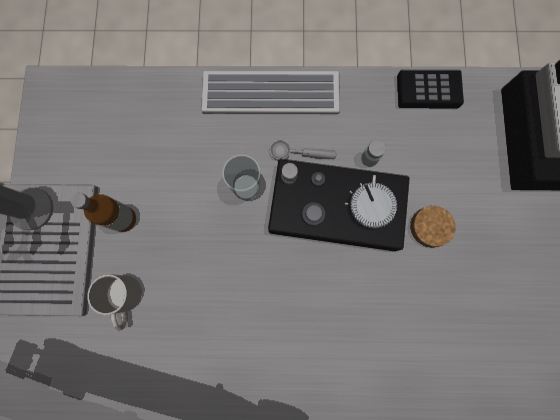

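View pics/side0.png

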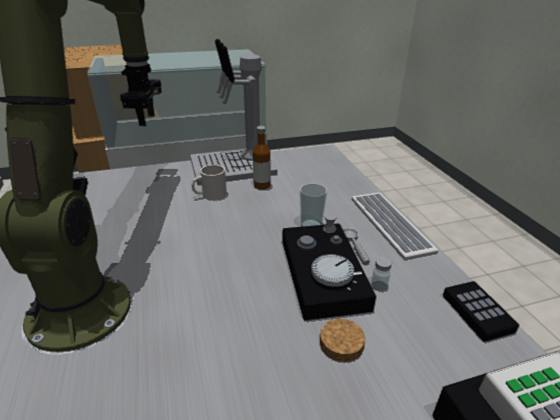

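The top view shows the unit at about (340,205), with the dial at (373,205), the large button at (314,213), the small one at (318,178) and the jigger at (290,172). The long mark is near (374,181). Next I enlarge it.

```bash
cat > h.py <<'E'
import numpy as np, cv2
from cell import *
def back(c,uv,z):
    R=cv2.Rodrigues(c["rvec"])[0]; o=-R.T@c["tvec"]
    d=R.T@np.array([(uv[0]-c["cx"])/c["fx"],(uv[1]-c["cy"])/c["fy"],1.]); return o+d*(z-o[2])/d[2]
def proj(c,p):
    K=np.array([[c["fx"],0,c["cx"]],[0,c["fy"],c["cy"]],[0,0,1]]); return cv2.projectPoints(np.array([p],float),c["rvec"],c["tvec"],K,None)[0].ravel()
def crop(c,x,y,w,h,s,f):
    cv2.imwrite(f,cv2.resize(cv2.cvtColor(c["pixels"],cv2.COLOR_RGB2BGR)[y:y+h,x:x+w],None,fx=s,fy=s,interpolation=cv2.INTER_CUBIC))
E
python3 - <<'E'
from h import *
c=read_camera("top"); crop(c,260,150,160,110,5,"pics/c1.png")
for n,uv,z in[("dial",(373,205),.083),("set",(314,213),.077),("small",(318,178),.076),("long",(374,181),.055)]: print(n,back(c,uv,z))
E
```

```text
dial [ 0.57416674 -0.10563634  0.083     ]
set [0.5565878  0.02055857 0.077     ]
small [0.63504391 0.01112618 0.076     ]
long [ 0.63475879 -0.11648405  0.055     ]
```

View pics/c1.png

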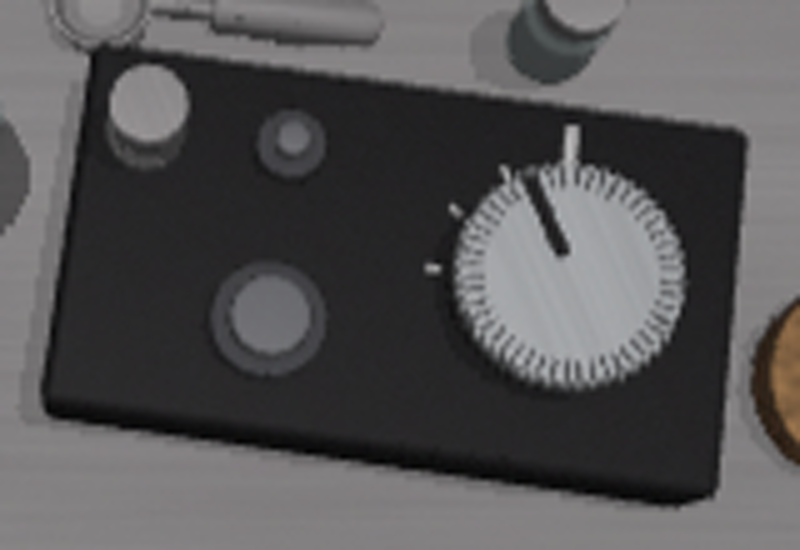

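```bash
cat >> h.py <<'E'
from scipy.spatial.transform import Rotation as Ro
def to(p,yaw):
    o=get_obs(); R=Ro.from_euler("xyz",o["orientation"],degrees=True); G=Ro.from_euler("xyz",[-90,0,yaw],degrees=True)
    s=R.inv().apply(np.array(p)-o["ee_pos"])/.8; t=(R.inv()*G).as_rotvec()/np.pi
    print("at",o["ee_pos"].round(4),o["orientation"].round(1),"row",s.round(4),t.round(4))
E
cat > fit.py <<'E'
from h import *
from scipy.optimize import least_squares
c=read_camera("top")
P=np.array([[0,-70,83],[-35,55,77],[45,55,76],[62,-70,55]])/1e3
U=np.array([[374,205],[314,212.8],[318.6,177.6],[374.4,179.4]])
def w(x,p): a=np.radians(x[2]); return np.array([x[0]+np.cos(a)*p[0]-np.sin(a)*p[1],x[1]+np.sin(a)*p[0]+np.cos(a)*p[1],p[2]])
f=lambda x:np.concatenate([proj(c,w(x,p))-u for p,u in zip(P,U)])
r=least_squares(f,[.58,-.03,-8],x_scale=[.1,.1,10]); x=r.x
D=w(x,P[0]);print("unit",x,"res px",r.fun.round(1),"dial",D,"set",w(x,P[1]),"small",w(x,P[2]))
t=back(c,(365.4,185.6),.084)-D
print("pointer r",np.hypot(*t[:2]),"dial deg",90+x[2]-np.degrees(np.arctan2(t[1],t[0])))
th=np.radians(x[2]-75); S=D+.036*np.array([np.cos(th),np.sin(th),0]); print("start",S,"yaw",x[2]+15)
S[2]=.2; to(S,x[2]+15)
E
python3 fit.py
```

```text
unit [ 0.58451469 -0.038907   -7.55910349] res px [ 0.2 -0.5  0.2 -0.   0.  -0.2 -0.4  0.7] dial [ 0.57530627 -0.10829867  0.083     ] set [0.55705404 0.02021925 0.077     ] small [0.63635881 0.00969534 0.076     ]
pointer r 0.045069776550247145 dial deg 59.094724332177634
start [ 0.57996839 -0.14399552  0.083     ] yaw 7.4408965133033425
at [0.1975 0.6189 0.2219] [-90.    0.1  72.3] row [-0.7632  0.0283 -0.7453] [ 2.000e-04  3.604e-01 -3.000e-04]
```

The fit residuals are under 1 px. The pointer radius comes out at 45 mm against the 46 mm given, and the dial reads 59°, so it needs one click. I move over it with the gripper shut.

```bash
python3 -m crank '[[-0.763,0,-0.745,0,0.36,0],[-0.763,0,-0.745,0,0.36,0],[-0.763,0,-0.745,0,0.36,0],[-0.763,0,-0.745,0,0.36,0],[-0.763,0,-0.745,0,0.36,0],[-0.763,0,-0.745,0,0.36,0],[-0.763,0,-0.745,0,0.36,0],[-0.763,0,-0.745,0,0.36,0]]' -1 10; python3 -c "
from h import *
to([.580,-.144,.2],7.44)"
```

```text
time_s: 1.2
ee_pos: [0.4221, 0.1703, 0.2228]
orientation: [-90.0, -0.0, 7.5]
wrist_force: [1.2, -0.4, 0.3]
width: 0.015
at [0.4221 0.1703 0.2228] [-90.   -0.    7.5] row [ 0.1443  0.0287 -0.4153] [0.0001 0.0004 0.0001]
```

```bash
python3 -m crank '[[0.144,0.029,-0.415,0,0,0],[0.144,0.029,-0.415,0,0,0],[0.144,0.029,-0.415,0,0,0],[0.144,0.029,-0.415,0,0,0],[0.144,0.029,-0.415,0,0,0],[0.144,0.029,-0.415,0,0,0],[0.144,0.029,-0.415,0,0,0],[0.144,0.029,-0.415,0,0,0]]'; python3 -c "
from h import *
to([.580,-.144,.11],7.44)"
```

```text
time_s: 2.2
ee_pos: [0.5795, -0.1428, 0.1993]
orientation: [-90.0, 0.0, 7.5]
wrist_force: [-0.0, 0.5, -0.1]
width: 0.0004
at [ 0.5795 -0.1428  0.1993] [-90.    0.    7.5] row [ 0.0005  0.1117 -0.0016] [-0.0002  0.0006 -0.0002]
```

```bash
python3 -m crank '[[0.0005,0.06,-0.0016,0,0,0],[0.0005,0.11,-0.0016,0,0,0],[0.0005,0.13,-0.0016,0,0,0],[0.0005,0.13,-0.0016,0,0,0],[0.0005,0.13,-0.0016,0,0,0]]'; python3 -c "
from h import *
import cv2
to([.580,-.144,.079],7.44)
a=read_camera('side');b=read_camera('top')
crop(a,260,200,140,130,4,'pics/a.png');crop(b,260,130,160,130,4,'pics/b.png')
A=cv2.imread('pics/a.png');B=cv2.imread('pics/b.png')
B=cv2.resize(B,(400,325));A=cv2.resize(A,(400,371))
import numpy as np
C=np.zeros((371,800,3),np.uint8);C[:,:400]=A;C[:325,400:]=B;cv2.imwrite('pics/d.png',C)"
```

```text
time_s: 2.82
ee_pos: [0.5812, -0.1439, 0.0972]
orientation: [-90.0, -0.1, 7.6]
wrist_force: [-0.5, -0.6, 0.4]
width: 0.0006
at [ 0.5812 -0.1439  0.0972] [-90.   -0.1   7.6] row [-0.0016  0.0227  0.    ] [-0.0001  0.0008  0.0008]
```

View pics/d.png

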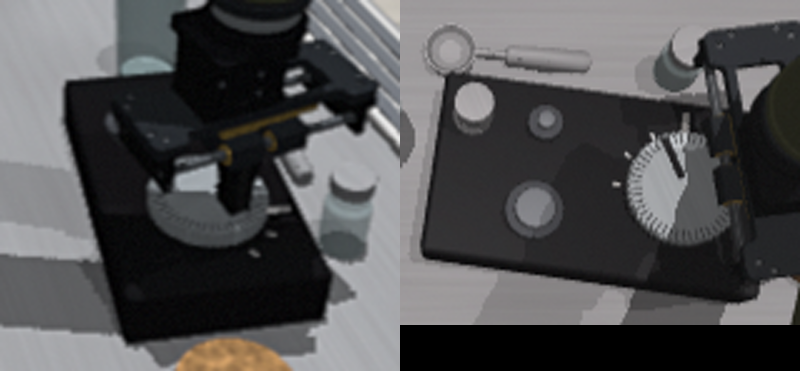

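The shut fingertips stand over the dial's near -y edge, in the left panel at about (238,205). The pointer is still at the third mark. I press down now.

```bash
python3 -m crank '[[-0.0015,0.01,0,0,0,0],[-0.0015,0.017,0,0,0,0],[-0.0015,0.02,0,0,0,0],[-0.0015,0.023,0,0,0,0],[-0.0015,0.023,0,0,0,0],[-0.0015,0.023,0,0,0,0]]'; python3 -c "
from h import *
to([.580,-.144,.079],7.44)"
```

```text
time_s: 3.68
ee_pos: [0.5806, -0.1444, 0.0795]
orientation: [-90.0, -0.2, 7.6]
wrist_force: [-1.0, 0.9, 5.6]
width: 0.0006
at [ 0.5806 -0.1444  0.0795] [-90.   -0.2   7.6] row [-0.0007  0.0007  0.0006] [-0.      0.0006  0.0011]
```

```bash
python3 -m crank '[[-0.0039,0.0012,0.0002,0,0.028,0],[-0.0078,0.0012,0.0007,0,0.056,0],[-0.0116,0.0012,0.0015,0,0.083,0],[-0.0154,0.0012,0.0027,0,0.111,0],[-0.019,0.0012,0.0042,0,0.139,0],[-0.0225,0.0012,0.006,0,0.167,0],[-0.0225,0.0012,0.006,0,0.167,0],[-0.0225,0.0012,0.006,0,0.167,0]]'; python3 -c "
from h import *
o=get_obs();print(o['moment'],o['wrist_force'])
to([.580,-.144,.079],7.44)
b=read_camera('top');crop(b,330,150,100,90,6,'pics/e.png')"
```

```text
time_s: 4.68
ee_pos: [0.5631, -0.1422, 0.0794]
orientation: [-89.9, -0.3, -22.5]
wrist_force: [0.6, 0.1, 5.6]
width: 0.0003
[-0.04379809  0.0989389  -0.06668973] [0.61010092 0.06428499 5.63601373]
at [ 0.5631 -0.1422  0.0794] [-89.9  -0.3 -22.5] row [0.0204 0.0007 0.006 ] [-0.0004 -0.1664  0.0017]
```

View pics/e.png

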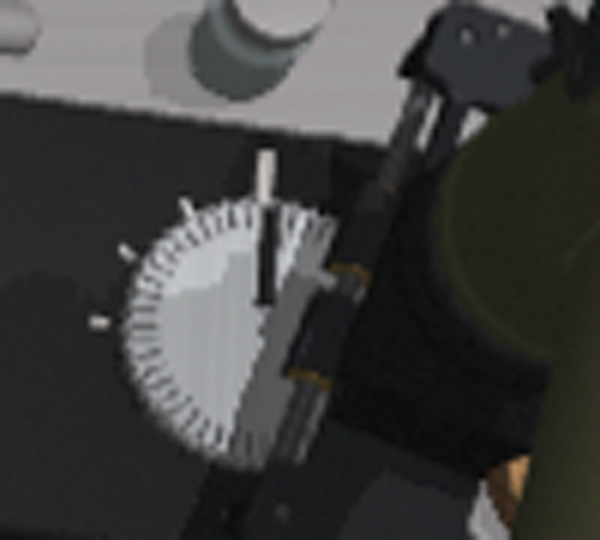

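The pointer, from (265,300) to (268,210), now lines up with the long mark at (265,175). I let go straight up.

```bash
python3 -m crank '[[0,-0.01,0,0,0,0],[0,-0.04,0,0,0,0],[0,-0.1,0,0,0,0],[0,-0.1,0,0,0,0],[0,-0.1,0,0,0,0]]'; python3 -c "
from h import *
to([.557,.020,.16],-7.5)"
```

```text
time_s: 5.35
ee_pos: [0.5623, -0.142, 0.1591]
orientation: [-89.8, -0.2, -22.5]
wrist_force: [-0.7, 0.8, -0.6]
width: 0.0003
at [ 0.5623 -0.142   0.1591] [-89.8  -0.2 -22.5] row [-0.0836 -0.001   0.1846] [-0.0007 -0.0834  0.0014]
```

```bash
python3 -m crank '[[-0.0836,0,0.1846,0,-0.083,0],[-0.0836,0,0.1846,0,-0.083,0],[-0.0836,0,0.1846,0,-0.083,0],[-0.0836,0,0.1846,0,-0.083,0],[-0.0836,0,0.1846,0,-0.083,0]]'; python3 -c "
from h import *
to([.557,.020,.085],-7.5)
b=read_camera('top');crop(b,260,150,160,110,5,'pics/f.png')"
```

```text
time_s: 5.98
ee_pos: [0.5563, 0.0191, 0.1582]
orientation: [-90.0, -0.2, -7.6]
wrist_force: [-0.7, 0.0, -0.0]
width: 0.0007
at [0.5563 0.0191 0.1582] [-90.   -0.2  -7.6] row [0.0005 0.0915 0.0012] [-0.     -0.0005  0.001 ]
```

View pics/f.png

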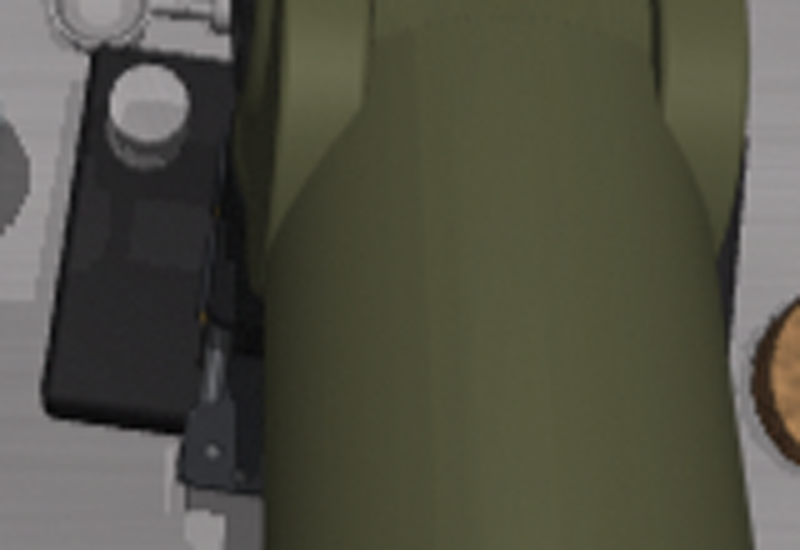

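The top view of the dial is hidden by the forearm, so I check with the side camera before pressing.

```bash
python3 -c "
from h import *
b=read_camera('side');crop(b,270,210,130,110,6,'pics/g.png')"
```

```text
(no output)
```

View pics/g.png

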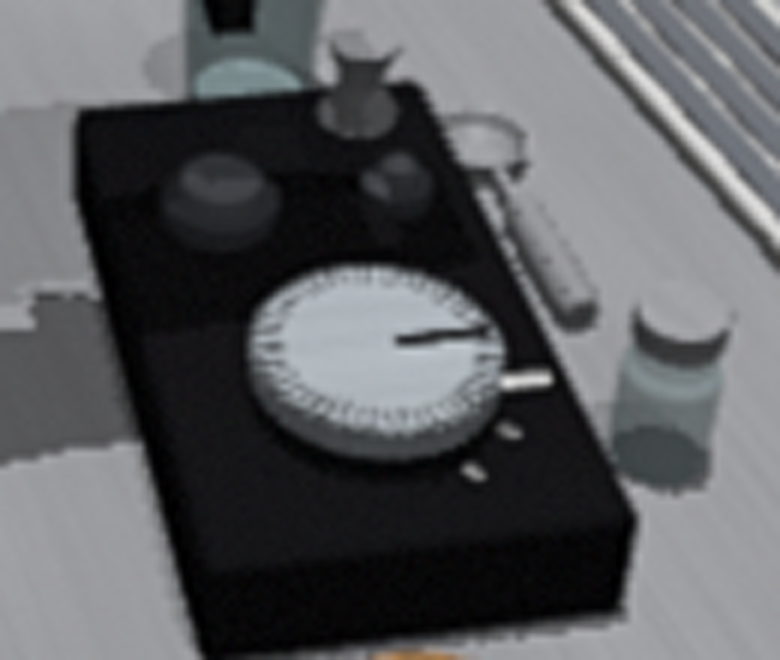

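The pointer runs from (398,342) to (488,330), and the long mark is at (525,380), 28 mm lower. I work out its angle.

```bash
python3 -c "
from h import *
b=read_camera('side')
D=np.array([.5753,-.1083])
i=back(b,(270+398/6,210+342/6),.084)[:2];t=back(b,(270+488/6,210+330/6),.084)[:2]
for v in (t-D,t-i): print(v, 90-7.56-np.degrees(np.arctan2(v[1],v[0])))
for a in (60,90):
  h=np.radians(90-7.56-a); print(a,(proj(b,[*(D+.046*np.array([np.cos(h),np.sin(h)])),.084])-[270,210])*6)
to([.557,.020,.085],-7.5)"
```

```text
[ 0.04843202 -0.00660483] 90.20570536756566
[ 0.03708134 -0.00346841] 87.78362847081603
60 [448.66183347 295.11600521]
90 [480.86047866 330.45310914]
at [0.5568 0.0182 0.1589] [-90.   -0.2  -7.7] row [-0.0005  0.0924  0.0022] [-0.0002 -0.0013  0.0013]
```

The dial measures 90°, so it is in the long-mark notch. Now I press the larger button.

```bash
python3 -m crank '[[0,0.06,0.002,0,0,0],[0,0.09,0.002,0,0,0],[0,0.098,0.002,0,0,0],[0,0.105,0.002,0,0,0],[0,0.11,0.002,0,0,0],[0,0.112,0.002,0,0,0],[0,0.112,0.002,0,0,0],[0,0.112,0.002,0,0,0]]'
```

```text
time_s: 7.12
ee_pos: [0.5579, 0.0189, 0.0714]
orientation: [-89.9, -0.3, -7.8]
wrist_force: [-4.7, -2.1, 11.3]
width: 0.0003
```

```bash
python3 -m crank '[[0,0.001,0,0,0,0],[0,0.001,0,0,0,0]]'; python3 -m crank '[[0,-0.01,0,0,0,0],[0,-0.04,0,0,0,0],[0,-0.1,0,0,0,0],[0,-0.12,0,0,0,0],[0,-0.12,0.2,0,0,0],[0,-0.12,0.3,0,0,0],[0,-0.12,0.3,0,0,0],[0,-0.12,0.3,0,0,0]]'; python3 -c "
from h import *
b=read_camera('top');crop(b,230,130,220,150,3.6,'pics/i.png')"
```

```text
time_s: 7.38
ee_pos: [0.5582, 0.0189, 0.0716]
orientation: [-89.9, -0.3, -7.8]
wrist_force: [-3.0, 0.2, 4.3]
width: 0.0007
time_s: 8.38
ee_pos: [0.5897, 0.2599, 0.1675]
orientation: [-89.8, -0.3, -7.7]
wrist_force: [0.8, -1.0, -0.0]
width: 0.0001
```

View pics/i.png

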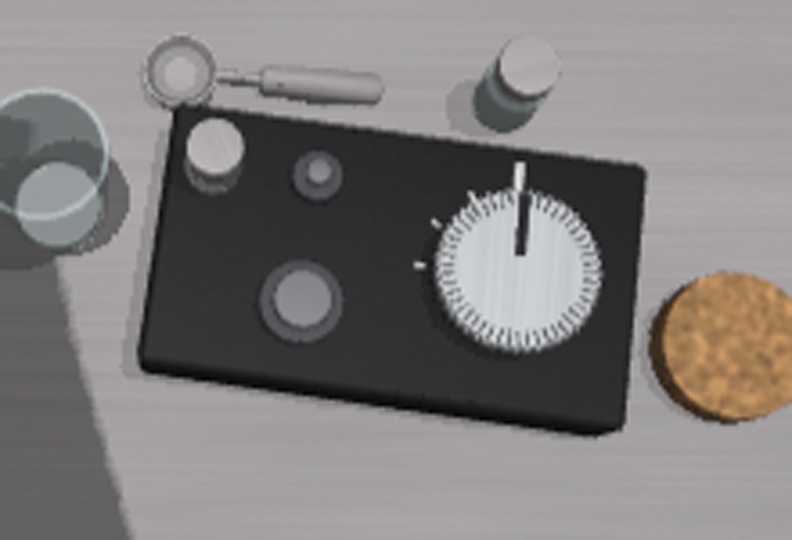

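The dial sits at the long mark, both buttons are up, and the bystanders look where they were. However, the last press reading of 4.3 N leaves some doubt about full travel. A second, firmer press does no harm, so I make one.

```bash
python3 -m crank '[[0,0,-0.3,0,0,0],[0,0,-0.3,0,0,0],[0,0,-0.3,0,0,0],[0,0,-0.3,0,0,0],[0,0,-0.3,0,0,0],[0,0,-0.3,0,0,0]]'; python3 -c "
from h import *
to([.557,.020,.068],-7.5)"
```

```text
time_s: 9.18
ee_pos: [0.5589, 0.0327, 0.1647]
orientation: [-89.5, -0.3, -7.1]
wrist_force: [0.6, 0.7, -0.5]
width: 0.0004
at [0.5589 0.0327 0.1647] [-89.5  -0.3  -7.1] row [-0.001   0.1208 -0.0171] [-0.0027  0.0024  0.0015]
```

```bash
python3 -m crank '[[-0.001,0.03,-0.017,0,0,0],[-0.001,0.08,-0.017,0,0,0],[-0.001,0.1,-0.017,0,0,0],[-0.001,0.112,-0.017,0,0,0],[-0.001,0.118,-0.017,0,0,0],[-0.001,0.121,-0.017,0,0,0],[-0.001,0.121,-0.017,0,0,0],[-0.001,0.121,-0.017,0,0,0]]';python3 -m crank '[[0,0.001,0,0,0,0],[0,0.001,0,0,0,0]]'; python3 -m crank '[[0,-0.01,0,0,0,0],[0,-0.04,0,0,0,0],[0,-0.1,0,0,0,0],[0,-0.12,0,0,0,0],[0,-0.12,0.2,0,0,0],[0,-0.12,0.3,0,0,0],[0,-0.12,0.3,0,0,0],[0,-0.12,0.3,0,0,0]]'; python3 -m crank '[[0,0,0,0,0,0],[0,0,0,0,0,0],[0,0,0,0,0,0]]'; python3 -c "
from h import *
b=read_camera('top');crop(b,230,130,220,150,3.6,'pics/j.png')"
```

```text
time_s: 10.18
ee_pos: [0.5571, 0.0213, 0.0712]
orientation: [-89.3, -0.2, -7.0]
wrist_force: [-10.7, 1.3, 19.7]
width: 0.0007
time_s: 10.42
ee_pos: [0.5582, 0.0215, 0.0721]
orientation: [-89.3, -0.3, -7.0]
wrist_force: [-2.4, 1.0, 4.3]
width: 0.0004
time_s: 11.42
ee_pos: [0.5864, 0.2617, 0.1707]
orientation: [-89.2, -0.3, -6.9]
wrist_force: [-0.2, -1.0, 0.6]
width: 0.0004
time_s: 11.8
ee_pos: [0.5868, 0.2594, 0.1707]
orientation: [-89.3, -0.3, -7.1]
wrist_force: [0.0, -0.9, 0.2]
width: 0.0005
```

View pics/j.png

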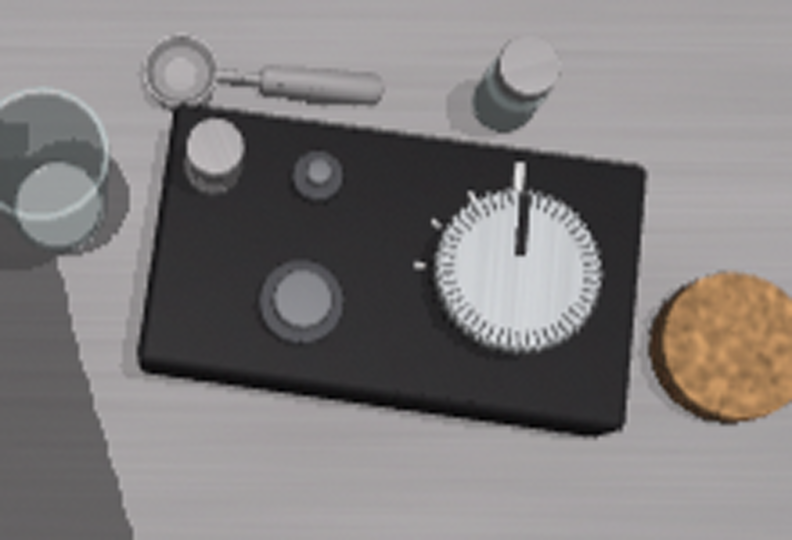

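The 19.7 N at z = 71.2 mm shows the button against its stop. The drop to 4.3 N comes from each new call taking its reference from the measured pose. In the picture the pointer is at the long mark (520,175), both buttons are up and nothing has moved.

```bash
python3 -c "
from cell import *
print(finish_job())"
```

```text
the job is handed in; nothing more can be done
None
```

I turned the dial one click clockwise with the shut fingertips, let go, then pressed the larger button down twice and moved the arm clear. I then handed the job in; it reports no verdict.

- **Dial:** it measured 59° at the start and 88–90° after I let go, against 90° for the long mark. The last picture still shows the pointer at that mark.
- **Larger button:** the first press reached 11.3 N at a height of 71.4 mm. It then read 4.3 N, which left me unsure it had gone fully down. The second press reached 19.7 N at 71.2 mm, which is the button's stop, and then also read 4.3 N. I put that drop down to each new move starting from the measured pose.
- **Final state:** both buttons look up, and the bystanders in the last picture look unmoved. The mug and bottle were outside that picture, so I did not check them again; the arm passed high over that side. At the last reading the wrist force was within about 1 N of zero, with the arm clear of everything at about 11.8 s.

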